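Set a brass blank up under the bench magnifier

ROBOT

A 6-joint arm with a two-finger parallel gripper is mounted at the origin on a cart in front of the work surface, level with it; the furniture and walls round the work are solid. World frame = base frame: x ahead of the robot, y to its left, z up, the work surface at z = 0. Lengths are in m, angles in rad, forces in N, time in s.
With the tool pointing down it reaches from about 0.35 to 0.85 m from the base axis. Payload 8.1 kg.
Tool frame: the origin (TCP) lies on the centre line of the jaws, within the pads' length; the fingertips stand arm.tips_ahead ahead of it and the grasp point (between the pads) lies 8 mm behind it (arm.tips_ahead is the distance from the TCP to the fingertips, in m); z points along the fingers, y is the line along which they close (so a half turn about z gives the same grasp; the last joint's range is limited). The gripper opens to 93 mm and grips with 3 to 60 N. Pads are 15 mm wide; open, the fingers measure 128 mm over their backs; the gripper's body (75 mm by 188 mm) begins 65 mm behind the grasp point.
Start: joints at [-1.236, 0.13, 1.488, -0, 1.523, -0.085], TCP at [0.245, -0.548, 0.23] pointing down, gripper open.
Joint ranges: [-2.96, 2.96], [-0.89, 2.26], [0.02, 2.5], [-1.34, 4.48], [0, 2.73], [-2.66, 2.66]. Speed limits (rad/s): [2.39, 2.39, 2.79, 3.14, 3.14, 3.14].

INTERFACE

Orientations are given as a 3x3 rotation matrix whose columns are the frame's x, y, z axes.
In Python, from rig import sensors, viewer, arm gives the robot as it stands.
- The arm moves only by the shell command python3 -m handwheel 'ROWS' [FORCE]. ROWS is JSON, a list of rows, each a list of 7 numbers: the opening, from 0 (shut) to 1 (fully open), then the shift along the world's x, y, z in units of 50 cm (1.0 is 50 cm), then the turn, a rotation vector about the world's x, y, z in units of 2 pi rad (1.0 is 2 pi rad). A call has 1 to 5 rows; each row is the pose to reach, as a shift and turn from the pose commanded when the call began, turning the shorter way round; what a row does not reach only later rows make up. A row lasts 1/8 s, in which the tool goes at most 62.5 mm and 10.7 degrees, less where a joint would pass 70% of its speed; a pose out of reach is approached as far as the arm can. A call with a number of a shift or a turn outside -1 to 1 is refused whole. A call with a gripper value outside its range is refused whole. The fingers move at their own pace and stop on an object; FORCE is the grip in N (left out, the last holds). Time passes only in rows, so rows that repeat a pose let the fingers close. It gives the time, the measured TCP pose, the force, the opening and the grip force at its end, in the units of the state.
- sensors.get_obs(): the state, without advancing time (a new reading comes with each control period).
- viewer.read_camera(name): name is "scene" or "top"; returns a dict with "pixels" (400x640x3 uint8, red, green, blue), "fx", "fy", "cx", "cy" (pixels), "k1" (the pictures are not rectified: a ray, as slopes to the right and down, at radius r is drawn at 1 + k1 r^2 times it, then the intrinsics apply), "extrinsics" (4x4, takes a point from camera to world coordinates). Camera axes: x right, y up, looking along -z (the intrinsics and any distortion apply to the point x, -y, -z); pixel columns grow to the right and rows downward; lengths in m; the calibration is good to about 2 mm. A picture is of the moment at which its call begins. There is no depth.
- arm.close_job(): hands the job in; it is judged then, once.
Trained networks look in a picture, given as the dict that the camera call returned (one of the last four; its "shot" number tells which), for a name from the list of things; names that differ only in an ending like _2 or _b are one class to them, and where a whole thing is asked for, a point or a joint stands for the part that bears it (a point fixed in the world has none). Each returns a list of dicts, best first, with "conf" (0 to 1); they miss things now and then, are a little off and sometimes report something else, mostly with a low value. They report only what shows in the picture. A call takes as long as a camera call.
- viewer.spot_in(picture, query): "box" ([centre column, centre row, width, height] as shares, 0 to 1, of the picture: columns of its width, rows of its height, round what is visible of it).
- viewer.regions_of(picture, query): "pixels" (400x640 bool, what is visible of it) and "box" ([centre column, centre row, width, height] as shares, 0 to 1, of the picture: columns of its width, rows of its height, round what is visible of it).
- viewer.pinpoint(picture, query): "position" ([column, row] as shares, 0 to 1, of the picture: columns of its width, rows of its height: a listed point, or the origin of a listed thing).
The state is a dict: "time_s": time; "joints": joint angles; "qd": joint speeds; "tau": joint torques, N m; "position": TCP position; "ee_rot": TCP orientation; "force": force on the tool from outside, world axes, zero at the start; "wrist_torque": the same for the moment, N m; "grip_width": finger opening in m; "gripper_force": force on a finger pad.
Only numpy, scipy, OpenCV 4.12 (cv2) and the standard library are available. Lean on these libraries where they do the work, as an engineer would, in place of code of your own. Each camera call takes 0.05 s, during which the arm holds its last target. There are 200 camera calls.

TASK

Get the brass blank ready for inspection: lay it flat near the middle of the square steel block, then swing the stiff-jointed magnifier by its red-topped post until the middle of the lens stands over the blank, and leave it there. Leave the block where it is, and do not push or knock over the dropper bottle, the blue tin or the spice jar, which stand tall enough for the low-hung lens to hit.

Things in the scene. Friction and masses are not known exactly. Their poses are not given: they have to be found in the camera images.
- lens_centre (a point): Lens centre (z 95). The arm has two level links that swing on stiff vertical hinges and stay where left (0.5 N m at the column, 0.35 at the elbow): upper link column to elbow 260 mm, z 132-168; forearm elbow to lens 240 mm, z 119-133. -x axis: along the forearm, away from the elbow. White ring 84 mm across, z 88-102; only ring, hanger, glass and post hang below z 119.
- grip_post_top (a point): Top (z 150) of the upright round post to grip the arm by, a black, red-topped sleeve that spins freely, 16 mm thick, free down to z 102; 288 mm from the elbow axis, 48 mm beyond the lens centre in line. The forearm is turned 0 (in line with the upper link) to 2.6 rad CLOCKWISE from above, never the other way; upper link: -1.4 to 1.7 rad, counter-clockwise positive, from column-to-dot direction.
- steel_block: Grey hardened-steel bench block, loose, 75 x 75 x 20 mm, 0.88 kg, flat on the bench. Origin: centre of its underside, z up.
- brass_blank: Round brass-coloured (coppery) blank with a small drilled hole, loose, 24 mm diameter, 8 mm thick, flat on the bench. Origin: centre of its underside, z up.
- dropper_bottle: Amber bottle with a black dropper cap, standing loose, 34 mm diameter, 102 mm tall. Origin: centre of its underside.
- blue_tin: Open blue tin, empty, standing loose, 73 mm diameter, 108 mm tall. Origin: centre of its underside.
- spice_jar: Clear jar with a red lid, standing loose, 47 mm diameter, 97 mm tall. Origin: centre of its underside.
- foot_bar_dot (a point): Red dot on the low foot bar (26 mm wide, 8 mm high, reaching 160 mm from the column) of the magnifier's fixed grey stand. The dot is 150 mm from the column's axis; the column (20 mm thick) lies from it along the point's +x axis, in the round foot, 130 mm across. z up. Left of the stand a fixed power supply, 111 mm tall, stands with its front (knobs) at x 720 mm, y -185 to -35.

How it is judged:
By the outcome, as a careful person would: the job done as asked, in the order asked, and still so for the second after the job is handed in, with the robot touching nothing.
It also fails if it takes over 61 s, if anything falls off the work surface, if the arm or the gripper's body presses on something with over 40 N, if the wrist force passes 120 N, or if a joint passes its speed limit or range.

## Working session

There is one attempt and no reset: what is moved stays moved. The work goes in short steps, Python scripts to look and compute and a shell command to move; the robot and the scene stay as the last step left them, time stands still between calls to the robot, and variables do not carry over. Pictures are saved under pics/ and viewed, at most 10 in all, crops included, and the job is handed in when it is done.

```bash
mkdir -p pics; ls
cat > h.py <<'E'
import numpy as np, cv2
from rig import sensors, viewer, arm
def ray(p,u,v):
    x=(u-p["cx"])/p["fx"]; y=(v-p["cy"])/p["fy"]
    rd=np.hypot(x,y); r=rd
    for _ in range(30): r=rd/(1+p["k1"]*r*r)
    s=r/rd if rd>0 else 1
    E=np.array(p["extrinsics"]); d=E[:3,:3]@np.array([x*s,-y*s,-1]); return E[:3,3],d
def at(p,u,v,z):
    o,d=ray(p,u,v); return o+d*(z-o[2])/d[2]
def proj(p,P):
    E=np.array(p["extrinsics"]); c=E[:3,:3].T@(np.array(P)-E[:3,3]); x=c[0]/-c[2]; y=-c[1]/-c[2]
    k=1+p["k1"]*(x*x+y*y); return p["fx"]*x*k+p["cx"],p["fy"]*y*k+p["cy"]
Z=dict(lens_centre=.095,grip_post_top=.150,steel_block=0,brass_blank=0,dropper_bottle=0,blue_tin=0,spice_jar=0,foot_bar_dot=.008)
def save(p,n): cv2.imwrite(f"pics/{n}.png",p["pixels"][:,:,::-1])
E
python3 - <<'E'
from h import *
np.set_printoptions(precision=4,suppress=True)
print(arm.tips_ahead)
for c in("top","scene"):
    p=viewer.read_camera(c); save(p,c+"0"); print(c,np.array(p["extrinsics"])[:3,3])
    for n,z in Z.items():
        for r in viewer.pinpoint(p,n)[:2]:
            u,v=r["position"][0]*640,r["position"][1]*400
            print(n,round(r["conf"],2),round(u,1),round(v,1),at(p,u,v,z))
print(sensors.get_obs())
E
```

```text
pics
0.011
top [ 0.4549 -0.1609  1.0014]
lens_centre 0.63 418.1 225.7 [ 0.4942 -0.4094  0.095 ]
grip_post_top 0.82 408.2 239.4 [ 0.4602 -0.3694  0.15  ]
steel_block 0.6 284.8 250.0 [ 0.4387 -0.0663  0.    ]
steel_block 0.16 373.5 193.4 [ 0.5906 -0.3146  0.    ]
brass_blank 0.6 375.4 192.6 [ 0.5928 -0.32    0.    ]
brass_blank 0.58 224.8 233.4 [0.4867 0.0997 0.    ]
dropper_bottle 0.58 327.3 164.0 [ 0.6763 -0.1876  0.    ]
blue_tin 0.9 283.5 179.8 [ 0.6336 -0.0643  0.    ]
spice_jar 0.86 335.8 214.3 [ 0.5342 -0.2082  0.    ]
foot_bar_dot 0.93 374.5 194.2 [ 0.5872 -0.3161  0.008 ]
scene [0.0351 0.767  0.8374]
lens_centre 0.58 378.8 174.8 [ 0.4957 -0.4071  0.095 ]
grip_post_top 0.74 380.7 167.9 [ 0.4719 -0.3576  0.15  ]
steel_block 0.63 337.2 273.4 [ 0.4549 -0.0582  0.    ]
brass_blank 0.47 292.0 305.6 [0.4976 0.0913 0.    ]
dropper_bottle 0.49 288.8 221.4 [ 0.6821 -0.1913  0.    ]
blue_tin 0.92 277.4 251.0 [ 0.6378 -0.0618  0.    ]
foot_bar_dot 0.62 336.1 203.9 [ 0.5961 -0.3257  0.008 ]
{'time_s': 0.9, 'joints': array([-1.2364,  0.1304,  1.4882,  0.    ,  1.523 , -0.0854]), 'qd': array([-0.0006,  0.0001, -0.0013,  0.0015,  0.0007, -0.0014]), 'tau': array([ -0.0005, -55.9749, -49.2065,   0.0768,   0.0225,   0.    ]), 'position': array([ 0.2446, -0.5479,  0.2296]), 'ee_rot': array([[ 0.9132,  0.4075,  0.    ],
       [ 0.4075, -0.9132, -0.    ],
       [ 0.    ,  0.    , -1.    ]]), 'force': array([-0.3588,  0.4752,  1.1694]), 'wrist_torque': array([ 0.0736, -0.0267,  0.0161]), 'gripper_force': 0.0, 'grip_width': 0.09289557540714087}
```

View pics/top0.png

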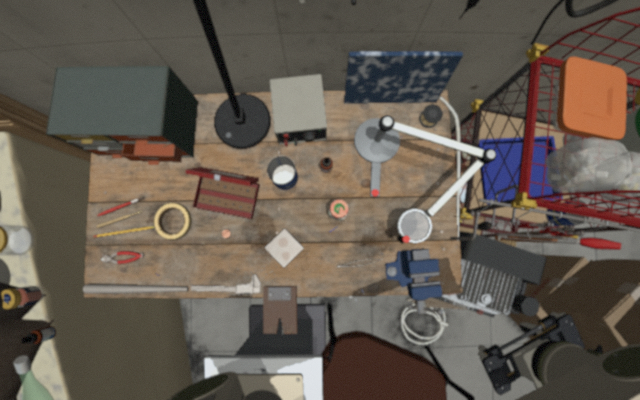

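View pics/scene0.png

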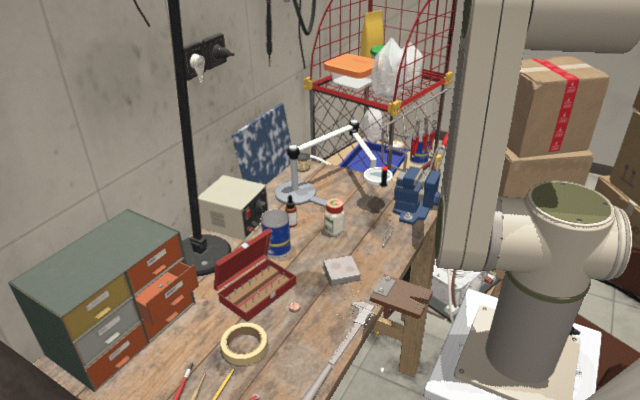

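Top view: the block is at about (285,248), the blank at (226,233) and the red post at (405,239). The jar, tin and bottle stand between the stand and the block. Next I refine these with masks.

Run:
```python
from h import *
np.set_printoptions(precision=4,suppress=True)
mid=dict(steel_block=.018,brass_blank=.008,dropper_bottle=.05,blue_tin=.054,spice_jar=.05,lens_centre=.095)
for c in("top","scene"):
    p=viewer.read_camera(c)
    for n,z in mid.items():
        for r in viewer.regions_of(p,n)[:2]:
            m=r["pixels"]; v,u=np.nonzero(m); b=np.array(r["box"])*[640,400,640,400]
            print(c,n,round(r["conf"],2),len(u),u.mean().round(1),v.mean().round(1),b.round(1),at(p,u.mean()+.0,v.mean(),z))
            if n=="steel_block" and len(u)>100: 
                (a,bb,ang)=cv2.minAreaRect(np.c_[u,v].astype(np.float32)); pts=cv2.boxPoints((a,bb,ang)); print([at(p,*q,.02)[:2] for q in pts])
    if c=="top":
        for nm,(u,v,z) in dict(foot=(377,141,.01),coltop=(387,123,.17),elbow=(490,155,.17),lens=(415,225,.095),vise=(415,270,.1),post=(404.5,239,.15),toolboxfront=(222,217,.03)).items(): print(nm,at(p,u,v,z))
        a=cv2.resize(p["pixels"][110:300,350:510],None,fx=3,fy=3,interpolation=3); b=cv2.resize(p["pixels"][160:300,180:350],None,fx=3,fy=3,interpolation=3)
        cv2.imwrite("pics/t1.png",a[:,:,::-1]);cv2.imwrite("pics/t2.png",b[:,:,::-1])
```

```text
top steel_block 0.95 818 284.2 247.8 [282.4 247.1  37.8  36.8] [ 0.4449 -0.0664  0.018 ]
[array([ 0.4452, -0.0122]), array([ 0.4981, -0.0666]), array([ 0.4435, -0.1198]), array([ 0.3912, -0.0655])]
top brass_blank 0.44 57 226.4 233.5 [226.3 232.8  11.2   7.3] [0.4861 0.0933 0.008 ]
top blue_tin 0.59 829 282.4 171.7 [282.6 172.2  33.1  35.4] [ 0.6458 -0.0666  0.054 ]
top spice_jar 0.54 342 338.0 209.8 [337.7 212.2  24.   15. ] [ 0.5419 -0.2119  0.05  ]
top lens_centre 0.76 1620 429.4 210.9 [442.4 198.9  88.7  82.4] [ 0.5308 -0.44    0.095 ]
foot [ 0.7376 -0.3285  0.01  ]
coltop [ 0.7357 -0.3271  0.17  ]
elbow [ 0.655  -0.5712  0.17  ]
lens [ 0.4961 -0.4016  0.095 ]
vise [ 0.385  -0.3956  0.1   ]
post [ 0.4613 -0.3607  0.15  ]
toolboxfront [0.53 0.1  0.03]
scene steel_block 0.86 831 341.0 269.6 [339.8 268.2  42.4  26.8] [ 0.4439 -0.0572  0.018 ]
[array([ 0.5028, -0.0652]), array([ 0.443 , -0.1311]), array([ 0.3859, -0.0471]), array([0.4428, 0.0132])]
scene brass_blank 0.61 66 294.0 306.8 [292.5 309.5  10.6   8.8] [0.487  0.0988 0.008 ]
scene dropper_bottle 0.62 269 291.2 212.1 [291.9 213.   16.2  34.3] [ 0.661  -0.1751  0.05  ]
scene blue_tin 0.98 1079 276.9 232.0 [275.8 232.7  33.1  49.8] [ 0.6432 -0.0743  0.054 ]
scene spice_jar 0.56 679 333.9 216.6 [336.3 216.   22.6  34.5] [ 0.5443 -0.2114  0.05  ]
scene lens_centre 0.61 784 372.6 165.3 [372.4 158.9  43.6  61. ] [ 0.5352 -0.451   0.095 ]
```

View pics/t1.png

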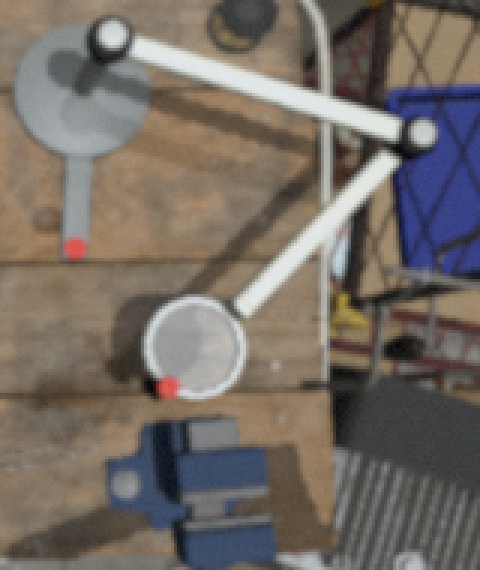

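View pics/t2.png

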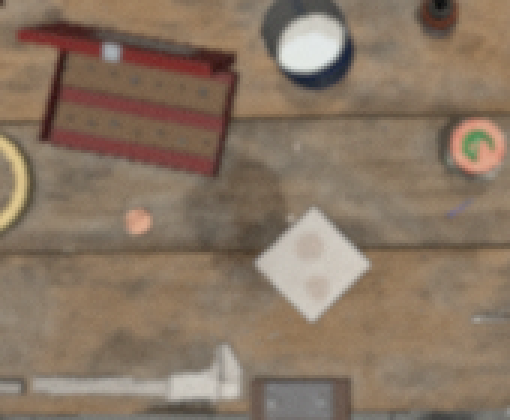

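```bash
python3 -m handwheel '[[0.6,0.22,0.58,0,0,0,-0.095],[0.6,0.22,0.58,0,0,0,-0.095],[0.6,0.22,0.58,0,0,0,-0.095],[0.6,0.22,0.58,0,0,0,-0.095],[0.6,0.22,0.58,0,0,0,-0.095]]' 30
python3 -m handwheel '[[0.6,0.26,0.70,-0.1,0,0,0],[0.6,0.26,0.70,-0.1,0,0,0],[0.6,0.26,0.70,-0.1,0,0,0],[0.6,0.26,0.70,-0.1,0,0,0],[0.6,0.26,0.70,-0.1,0,0,0]]'
```

```text
time_s: 2.22
position: [0.355, -0.2561, 0.2298]
ee_rot: [[0.984, -0.177, 0.001], [-0.177, -0.984, -0.0], [0.001, 0.0, -1.0]]
force: [1.2, 0.2, -0.0]
grip_width: 0.0563
gripper_force: 0.0
time_s: 2.85
position: [0.463, 0.0345, 0.1884]
ee_rot: [[0.984, -0.176, 0.001], [-0.176, -0.984, -0.0], [0.001, -0.0, -1.0]]
force: [0.4, -1.0, 0.7]
grip_width: 0.0557
gripper_force: 0.0
```

```bash
python3 -m handwheel '[[0.6,0.047,0.121,-0.15,0,0,0],[0.6,0.047,0.121,-0.15,0,0,0],[0.6,0.047,0.121,-0.25,0,0,0],[0.6,0.047,0.121,-0.32,0,0,0],[0.6,0.047,0.121,-0.32,0,0,0]]'
python3 - <<'E'
from h import *
o=sensors.get_obs();print(o["position"])
P=o["position"]
out=[]
for c in("top","scene"):
    p=viewer.read_camera(c)
    for r in viewer.pinpoint(p,"brass_blank")[:2]: print(c,r["conf"],at(p,r["position"][0]*640,r["position"][1]*400,0))
    u,v=map(int,proj(p,[.4865,.095,0])); out.append(cv2.resize(p["pixels"][v-35:v+35,u-45:u+45],None,fx=4,fy=4,interpolation=3))
cv2.imwrite("pics/g1.png",np.hstack(out)[:,:,::-1])
E
```

```text
time_s: 3.48
position: [0.4829, 0.0928, 0.0253]
ee_rot: [[0.984, -0.176, -0.006], [-0.176, -0.984, -0.001], [-0.006, 0.002, -1.0]]
force: [0.3, -0.1, -0.4]
grip_width: 0.0558
gripper_force: 0.0
[0.48290973 0.09282116 0.02528377]
top 0.54 [0.4879185  0.09394531 0.        ]
scene 0.58 [0.49661244 0.09771183 0.        ]
```

View pics/g1.png

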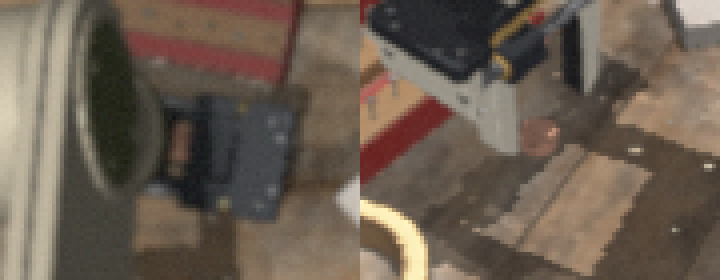

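The blank lies between the fingers, at about (180,148) in the left half and (540,135) in the right. I descend a little and close.

```bash
python3 -m handwheel '[[0.6,0.008,0.002,-0.024,0,0,0],[0.6,0.008,0.002,-0.024,0,0,0],[0.1,0.008,0.002,-0.024,0,0,0],[0.1,0.008,0.002,-0.024,0,0,0],[0.1,0.008,0.002,-0.024,0,0,0]]' 30
python3 -m handwheel '[[0.1,0,0,0,0,0,0],[0.1,0,0,0,0,0,0],[0.1,0,0,0.08,0,0,0],[0.1,0,0,0.14,0,0,0],[0.1,0,0,0.14,0,0,0]]'
```

```text
time_s: 4.3
position: [0.49, 0.094, 0.0163]
ee_rot: [[0.984, -0.176, 0.0], [-0.176, -0.984, 0.0], [0.0, -0.0, -1.0]]
force: [-0.5, 0.0, 0.3]
grip_width: 0.0302
gripper_force: 0.0
time_s: 4.92
position: [0.4922, 0.0942, 0.0891]
ee_rot: [[0.984, -0.176, 0.006], [-0.176, -0.984, 0.0], [0.005, -0.001, -1.0]]
force: [0.0, 0.6, 0.3]
grip_width: 0.0213
gripper_force: 30.0
```

Run:
```python
from h import *
o=sensors.get_obs();print(o["position"],o["grip_width"],o["gripper_force"])
out=[]
for c in("top","scene"):
    p=viewer.read_camera(c)
    for r in viewer.pinpoint(p,"brass_blank")[:2]: print(c,r["conf"],np.array(r["position"])*[640,400],at(p,r["position"][0]*640,r["position"][1]*400,.075))
    u,v=map(int,proj(p,o["position"]-[0,0,.01])); out.append(cv2.resize(p["pixels"][v-30:v+30,u-38:u+38],None,fx=5,fy=5,interpolation=3)); print(u,v)
cv2.imwrite("pics/g2.png",np.hstack(out)[:,:,::-1])
```

```text
[0.49220982 0.09417438 0.08905022] 0.02130231821856493 29.990164887858555
219 230
scene 0.6 [293.12 286.88] [0.48395058 0.10163529 0.075     ]
291 282
```

View pics/g2.png

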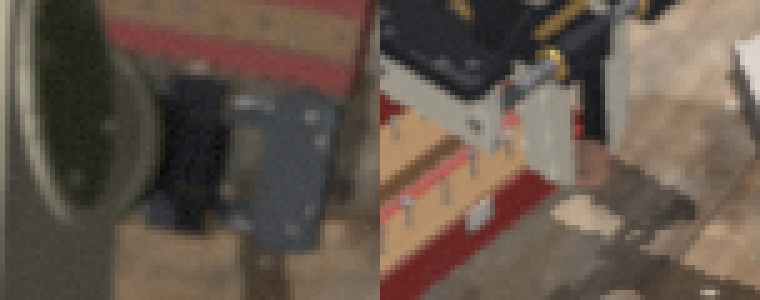

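```bash
python3 -m handwheel '[[0.1,-0.07,-0.324,0,0,0,0],[0.1,-0.07,-0.324,0,0,0,0],[0.1,-0.07,-0.324,0,0,0,0],[0.1,-0.07,-0.324,-0.05,0,0,0],[0.1,-0.07,-0.324,-0.06,0,0,0]]'
python3 -m handwheel '[[0.1,0,0,-0.01,0,0,0],[0.1,0,0,-0.02,0,0,0],[0.1,0,0,-0.03,0,0,0],[0.1,0,0,-0.035,0,0,0],[0.1,0,0,-0.035,0,0,0]]'
```

```text
time_s: 5.75
position: [0.4525, -0.0679, 0.0535]
ee_rot: [[0.984, -0.177, -0.005], [-0.177, -0.984, 0.001], [-0.005, -0.001, -1.0]]
force: [-0.3, -0.7, 0.0]
grip_width: 0.021
gripper_force: 30.0
time_s: 6.38
position: [0.4549, -0.0679, 0.0386]
ee_rot: [[0.984, -0.176, -0.0], [-0.176, -0.984, 0.0], [-0.0, -0.0, -1.0]]
force: [-0.4, 0.0, -0.6]
grip_width: 0.0217
gripper_force: 30.0
```

```bash
python3 -m handwheel '[[0.1,0,0,-0.003,0,0,0],[0.1,0,0,-0.006,0,0,0],[0.1,0,0,-0.006,0,0,0]]'
python3 -m handwheel '[[0.1,0,0,-0.002,0,0,0],[0.1,0,0,-0.003,0,0,0],[0.1,0,0,-0.003,0,0,0]]'
```

```text
time_s: 6.75
position: [0.4552, -0.0681, 0.0361]
ee_rot: [[0.984, -0.176, 0.0], [-0.176, -0.984, -0.0], [0.0, -0.0, -1.0]]
force: [-1.9, 0.7, 4.3]
grip_width: 0.0214
gripper_force: 30.0
time_s: 7.12
position: [0.4554, -0.0682, 0.0359]
ee_rot: [[0.984, -0.176, 0.0], [-0.176, -0.984, -0.0], [0.0, 0.0, -1.0]]
force: [-8.5, 2.6, 19.0]
grip_width: 0.0213
gripper_force: 30.2
```

```bash
python3 -m handwheel '[[0.1,0,0,0.003,0,0,0],[0.5,0,0,0.003,0,0,0],[0.5,0,0,0.003,0,0,0],[0.5,0,0,0.003,0,0,0],[0.5,0,0,0.06,0,0,0]]'
python3 -m handwheel '[[0.5,0,-0.1,0.2,0,0,-0.03],[0.5,0,-0.3,0.32,0,0,-0.06],[0.5,0,-0.5,0.32,0,0,-0.09],[0.5,0,-0.5,0.32,0,0,-0.1],[0.5,0,-0.5,0.32,0,0,-0.1]]'
python3 - <<'E'
from h import *
out=[]
for c in("top","scene"):
    p=viewer.read_camera(c)
    for r in viewer.pinpoint(p,"brass_blank")[:2]: print(c,r["conf"],at(p,r["position"][0]*640,r["position"][1]*400,.02))
    for n,z in(("brass_blank",.028),("steel_block",.018)):
      for r in viewer.regions_of(p,n)[:1]:
        v,u=np.nonzero(r["pixels"]); print(c,n,r["conf"],len(u),at(p,u.mean(),v.mean(),z))
    u,v=map(int,proj(p,[.444,-.066,.02])); out.append(cv2.resize(p["pixels"][v-30:v+30,u-38:u+38],None,fx=5,fy=5,interpolation=3)); print(u,v)
cv2.imwrite("pics/b1.png",np.hstack(out)[:,:,::-1])
E
```

```text
time_s: 7.75
position: [0.4526, -0.0675, 0.062]
ee_rot: [[0.984, -0.176, -0.005], [-0.176, -0.984, 0.001], [-0.005, -0.0, -1.0]]
force: [-0.0, 0.2, 0.0]
grip_width: 0.0463
gripper_force: 0.0
time_s: 8.38
position: [0.4547, -0.32, 0.2249]
ee_rot: [[0.692, -0.722, 0.0], [-0.722, -0.692, -0.0], [0.0, -0.0, -1.0]]
force: [2.0, 0.0, -0.9]
grip_width: 0.0468
gripper_force: 0.0
top 0.46 [ 0.45371639 -0.07124375  0.02      ]
top brass_blank 0.52 41 [ 0.45243055 -0.07069766  0.028     ]
top steel_block 0.64 845 [ 0.44407282 -0.06553415  0.018     ]
283 248
scene 0.46 [ 0.45113333 -0.07353702  0.02      ]
scene 0.33 [ 0.63630522 -0.04695067  0.02      ]
scene steel_block 0.9 716 [ 0.44155254 -0.05545768  0.018     ]
342 266
```

View pics/b1.png

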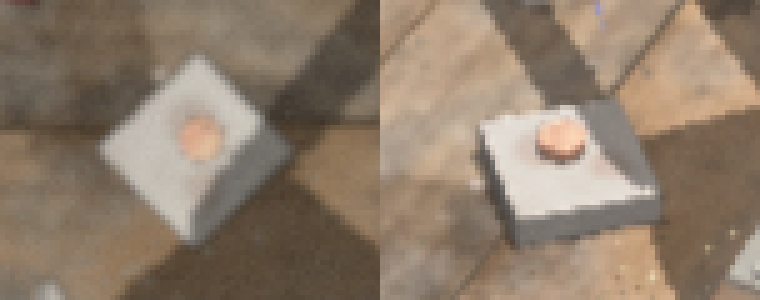

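The blank lies flat but about 9 mm off the block's middle (left half: blank (201,138), block (197,150)). I regrip it and shift it.

```bash
python3 -m handwheel '[[0.5,-0.004,0.499,-0.04,0,0,0],[0.5,-0.004,0.499,-0.08,0,0,0],[0.5,-0.004,0.499,-0.12,0,0,0],[0.5,-0.004,0.499,-0.2,0,0,0],[0.5,-0.004,0.499,-0.3,0,0,0]]'
python3 -m handwheel '[[0.5,-0.004,0.01,-0.05,0,0,0],[0.5,-0.004,0.01,-0.05,0,0,0],[0.5,-0.004,0.01,-0.05,0,0,0]]'
```

```text
time_s: 9.4
position: [0.4539, -0.0686, 0.0847]
ee_rot: [[0.696, -0.718, 0.004], [-0.718, -0.696, -0.001], [0.003, -0.003, -1.0]]
force: [1.5, -0.4, -0.2]
grip_width: 0.0464
gripper_force: 0.0
time_s: 9.78
position: [0.4518, -0.0667, 0.0609]
ee_rot: [[0.693, -0.721, 0.002], [-0.721, -0.693, -0.001], [0.002, -0.001, -1.0]]
force: [0.3, -0.5, 0.8]
grip_width: 0.0467
gripper_force: 0.0
```

```bash
python3 -m handwheel '[[0.5,0.002,-0.009,-0.01,0,0,0],[0.5,0.002,-0.009,-0.01,0,0,0]]'
```

```text
time_s: 10.02
position: [0.4526, -0.072, 0.0552]
ee_rot: [[0.692, -0.722, 0.001], [-0.722, -0.692, -0.0], [0.001, -0.001, -1.0]]
force: [0.9, 0.2, 0.2]
grip_width: 0.0462
gripper_force: 0.0
```

```bash
python3 -m handwheel '[[0.5,0,0.002,-0.02,0,0,0],[0.5,0,0.002,-0.035,0,0,0],[0.5,0,0.002,-0.035,0,0,0],[0.5,0,0.002,-0.035,0,0,0]]'
```

```text
time_s: 10.52
position: [0.4519, -0.0701, 0.0369]
ee_rot: [[0.693, -0.721, -0.0], [-0.721, -0.693, 0.0], [-0.0, 0.0, -1.0]]
force: [-0.3, -0.2, -0.3]
grip_width: 0.0462
gripper_force: 0.0
```

```bash
python3 -m handwheel '[[0.5,0,0,-0.005,0,0,0],[0.5,0,0,-0.005,0,0,0],[0.1,0,0,-0.005,0,0,0],[0.1,0,0,-0.005,0,0,0],[0.1,0,0,-0.005,0,0,0]]' 20
python3 -m handwheel '[[0.1,0,0,0,0,0,0],[0.1,0,0,0.01,0,0,0],[0.1,-0.016,0.009,0.01,0,0,0],[0.1,-0.016,0.009,0.01,0,0,0],[0.1,-0.016,0.009,0.004,0,0,0]]'
python3 -m handwheel '[[0.1,0,0,-0.004,0,0,0],[0.1,0,0,-0.005,0,0,0],[0.1,0,0,-0.005,0,0,0]]'
```

```text
time_s: 11.15
position: [0.452, -0.0702, 0.0345]
ee_rot: [[0.693, -0.721, 0.0], [-0.721, -0.693, -0.0], [0.0, -0.0, -1.0]]
force: [0.1, 0.6, 0.1]
grip_width: 0.0224
gripper_force: 20.0
time_s: 11.78
position: [0.4441, -0.0656, 0.0366]
ee_rot: [[0.693, -0.721, 0.001], [-0.721, -0.693, -0.0], [0.001, -0.0, -1.0]]
force: [0.3, -0.4, 0.3]
grip_width: 0.0226
gripper_force: 20.0
time_s: 12.15
position: [0.4439, -0.0657, 0.0344]
ee_rot: [[0.693, -0.721, -0.001], [-0.721, -0.693, 0.0], [-0.0, 0.0, -1.0]]
force: [-4.1, 1.0, 8.1]
grip_width: 0.0225
gripper_force: 20.0
```

Release, go up, and look at the block and the post together.

```bash
python3 -m handwheel '[[0.1,0,0,0.002,0,0,0],[0.5,0,0,0.002,0,0,0],[0.5,0,0,0.002,0,0,0],[0.5,0,0,0.002,0,0,0],[0.5,0,0,0.06,0,0,0]]'
python3 -m handwheel '[[0.5,0,-0.1,0.2,0,0,0],[0.5,0,-0.3,0.32,0,0,0],[0.5,0,-0.42,0.32,0,0,0],[0.5,0,-0.42,0.32,0,0,0],[0.5,0,-0.42,0.32,0,0,0]]'
cat > m.py <<'E'
from h import *
import sys
np.set_printoptions(precision=4,suppress=True)
res={}
def look(tag,view=False,names=("brass_blank","steel_block","lens_centre","grip_post_top")):
    o=sensors.get_obs(); print("tcp",o["position"],o["time_s"])
    for c in("top","scene"):
        p=viewer.read_camera(c)
        if view: save(p,tag+c)
        for n in names:
            for r in viewer.pinpoint(p,n)[:1]: print(c,n,round(r["conf"],2),at(p,r["position"][0]*640,r["position"][1]*400,.02 if n=="brass_blank" else Z[n]))
        for n,z in(("brass_blank",.028),("steel_block",.018)):
          for r in viewer.regions_of(p,n)[:1]:
            v,u=np.nonzero(r["pixels"]); print(c,n,round(r["conf"],2),len(u),at(p,u.mean(),v.mean(),z))
        # red blob of post top
        hsv=cv2.cvtColor(p["pixels"],cv2.COLOR_RGB2HSV); m=((hsv[...,0]<6)|(hsv[...,0]>174))&(hsv[...,1]>150)&(hsv[...,2]>120)
        nl,l,s,ce=cv2.connectedComponentsWithStats(m.astype(np.uint8))
        for i in range(1,nl):
            if 10<s[i,4]<80:
                q=at(p,*ce[i],.15)
                if .35<q[0]<.65 and -.45<q[1]<.1: print(c,"red",s[i,4],ce[i],"z.15:",q)
if __name__=="__main__": look(sys.argv[1],len(sys.argv)>2)
E
python3 m.py a 1
```

```text
time_s: 12.78
position: [0.4417, -0.0651, 0.062]
ee_rot: [[0.693, -0.721, -0.005], [-0.721, -0.693, 0.001], [-0.004, 0.003, -1.0]]
force: [0.1, 0.3, 0.0]
grip_width: 0.0463
gripper_force: 0.0
time_s: 13.4
position: [0.4441, -0.2791, 0.2261]
ee_rot: [[0.691, -0.723, 0.002], [-0.723, -0.691, -0.002], [0.003, 0.0, -1.0]]
force: [0.5, 0.7, -1.1]
grip_width: 0.047
gripper_force: 0.0
tcp [ 0.4441 -0.2791  0.2261] 13.4
top brass_blank 0.45 [ 0.4434 -0.061   0.02  ]
top steel_block 0.87 [ 0.4422 -0.0619  0.    ]
top red 19 [374.6316 192.7368] z.15: [ 0.5718 -0.2943  0.15  ]
scene brass_blank 0.53 [ 0.4496 -0.0694  0.02  ]
scene steel_block 0.75 [ 0.4531 -0.0663 -0.    ]
scene lens_centre 0.66 [ 0.4882 -0.3962  0.095 ]
scene grip_post_top 0.72 [ 0.4659 -0.3622  0.15  ]
scene brass_blank 0.52 71 [ 0.4441 -0.0635  0.028 ]
scene steel_block 0.97 697 [ 0.4423 -0.0544  0.018 ]
scene red 17 [384.7059 168.2941] z.15: [ 0.4611 -0.3608  0.15  ]
scene red 53 [334.6038 209.8113] z.15: [ 0.4915 -0.1137  0.15  ]
```

Run:
```python
from h import *
a=cv2.imread("pics/ascene.png"); t=cv2.imread("pics/top0.png")
A=cv2.resize(a[145:245,340:460],None,fx=4,fy=4,interpolation=3); B=cv2.resize(t[200:300,375:455],None,fx=4,fy=4,interpolation=3)
cv2.imwrite("pics/v.png",np.hstack([A,B]))
```

```text
(no output)
```

View pics/v.png

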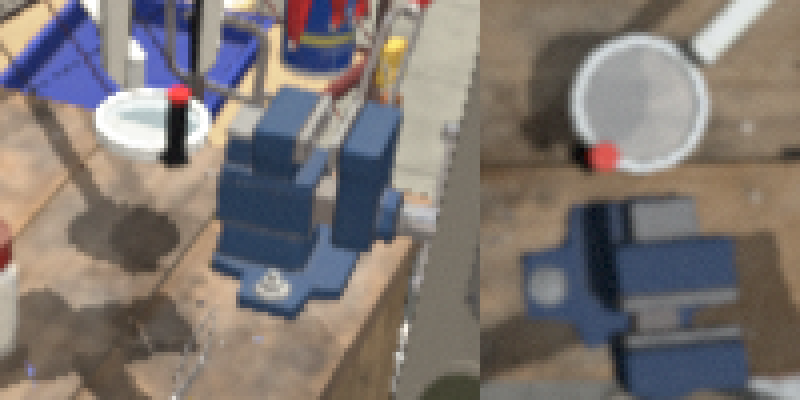

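Run:
```python
from h import *
t=viewer.read_camera("top"); s=viewer.read_camera("scene")
for a,b in(((410.5,260),(404.5,174)),((413,249.5),(397.5,177)),((405.7,238.7),(384.7,168.3))):
    o1,d1=ray(t,*a);o2,d2=ray(s,*b)
    k=np.linalg.lstsq(np.c_[d1,-d2],o2-o1,rcond=None)[0]; print(o1+d1*k[0],o2+d2*k[1])
# elbow/column path
C=np.array([.7375,-.328]);D=np.array([.588,-.317]);B=np.array([.444,-.065]);P=np.array([.4615,-.362])
C=D+(C-D)/np.linalg.norm(C-D)*.15
def ik(T,l2):
    v=T-C;r=np.hypot(*v);a=np.arctan2(v[1],v[0]);return a+np.arccos((.26**2+r*r-l2**2)/(2*.26*r)), np.pi-np.arccos((.26**2+l2**2-r*r)/(2*.26*l2))
d0=np.arctan2(*(D-C)[::-1])
def show(T,l2=.24):
    th,ph=ik(T,l2); e=C+.26*np.array([np.cos(th),np.sin(th)]); f=np.array([np.cos(th-ph),np.sin(th-ph)])
    L=e+.24*f;p=e+.288*f
    q=((th-d0+np.pi)%(2*np.pi))-np.pi
    print("lens",L.round(4),"post",p.round(4),"th",round(q,2),"ph",round(ph,2),"fdir",round(np.degrees(th-ph)%360),"elbow",e.round(3),[round(np.hypot(*(L-o))-r-.042,3) for o,r in(((.54,-.210),.0235),((.672,-.185),.017),((.64,-.066),.0365))],[round(np.hypot(*(p-o))-r-.025,3) for o,r in(((.54,-.210),.0235),((.64,-.066),.0365))])
show(P,.288)
for T in [(.475,-.38),(.45,-.34),(.43,-.29),(.42,-.24),(.415,-.19),(.42,-.14),(.43,-.1),B]: show(np.array(T))
```

```text
[ 0.41152907 -0.37630818  0.13631352] [ 0.40756862 -0.37797139  0.13692607]
[ 0.43561009 -0.3892706   0.11309578] [ 0.43174694 -0.3909098   0.11360094]
[ 0.4619548  -0.36403722  0.14813052] [ 0.46223644 -0.36391446  0.14810363]
lens [ 0.4939 -0.3975] post [ 0.4615 -0.362 ] th 1.32 ph 2.08 fdir 132 elbow [ 0.656 -0.575] [np.float64(0.128), np.float64(0.218), np.float64(0.284)] [np.float64(0.123), np.float64(0.284)]
lens [ 0.475 -0.38 ] post [ 0.4442 -0.3432] th 1.21 ph 2.01 fdir 130 elbow [ 0.629 -0.564] [np.float64(0.117), np.float64(0.218), np.float64(0.276)] [np.float64(0.116), np.float64(0.278)]
lens [ 0.45 -0.34] post [ 0.423  -0.3003] th 1.02 ph 1.92 fdir 124 elbow [ 0.585 -0.538] [np.float64(0.093), np.float64(0.212), np.float64(0.255)] [np.float64(0.099), np.float64(0.258)]
lens [ 0.43 -0.29] post [ 0.4072 -0.2477] th 0.8 ph 1.81 fdir 118 elbow [ 0.544 -0.501] [np.float64(0.071), np.float64(0.205), np.float64(0.229)] [np.float64(0.09), np.float64(0.234)]
lens [ 0.42 -0.24] post [ 0.4012 -0.1958] th 0.61 ph 1.7 fdir 113 elbow [ 0.514 -0.461] [np.float64(0.058), np.float64(0.199), np.float64(0.202)] [np.float64(0.091), np.float64(0.21)]
lens [ 0.415 -0.19 ] post [ 0.3993 -0.1446] th 0.42 ph 1.59 fdir 109 elbow [ 0.493 -0.417] [np.float64(0.061), np.float64(0.198), np.float64(0.178)] [np.float64(0.107), np.float64(0.192)]
lens [ 0.42 -0.14] post [ 0.4077 -0.0936] th 0.24 ph 1.48 fdir 105 elbow [ 0.481 -0.372] [np.float64(0.073), np.float64(0.197), np.float64(0.154)] [np.float64(0.128), np.float64(0.172)]
lens [ 0.43 -0.1 ] post [ 0.4205 -0.053 ] th 0.1 ph 1.4 fdir 101 elbow [ 0.478 -0.335] [np.float64(0.09), np.float64(0.197), np.float64(0.134)] [np.float64(0.149), np.float64(0.158)]
lens [ 0.444 -0.065] post [ 0.437  -0.0175] th -0.02 ph 1.33 fdir 98 elbow [ 0.479 -0.302] [np.float64(0.108), np.float64(0.199), np.float64(0.118)] [np.float64(0.17), np.float64(0.147)]
```

Vise jaw tops stand at about z 0.137 and the anvil at 0.113, close to the lens. So I grip the post high and lead the lens away along +y first.

```bash
python3 -m handwheel '[[0.35,0.035,-0.167,0,0,0,-0.049],[0.35,0.035,-0.167,0,0,0,-0.049],[0.35,0.035,-0.167,0,0,0,-0.049],[0.35,0.035,-0.167,-0.06,0,0,-0.049],[0.35,0.035,-0.167,-0.06,0,0,-0.049]]'
python3 - <<'E'
from rig import sensors;o=sensors.get_obs();print(o["position"],o["ee_rot"])
E
```

```text
time_s: 14.82
position: [0.4601, -0.3571, 0.1914]
ee_rot: [[0.444, -0.896, -0.004], [-0.896, -0.444, 0.004], [-0.005, 0.002, -1.0]]
force: [-0.3, 0.3, -0.3]
grip_width: 0.0328
gripper_force: 0.0
[ 0.4601086  -0.35709959  0.19142209] [[ 0.44388823 -0.89607447 -0.00371292]
 [-0.89606786 -0.44390075  0.00380932]
 [-0.00506161  0.00163611 -0.99998585]]
```

```bash
python3 -m handwheel '[[0.35,0,0,-0.03,0,0,0],[0.35,0,0,-0.03,0,0,0]]'
```

```text
time_s: 15.08
position: [0.4611, -0.3585, 0.1782]
ee_rot: [[0.443, -0.897, -0.001], [-0.897, -0.443, 0.001], [-0.001, 0.001, -1.0]]
force: [-0.5, 0.9, -0.3]
grip_width: 0.0329
gripper_force: 0.0
```

```bash
python3 -m handwheel '[[0.35,0.001,-0.009,-0.02,0,0,0],[0.35,0.001,-0.009,-0.045,0,0,0],[0.35,0.001,-0.009,-0.065,0,0,0],[0.35,0.001,-0.009,-0.086,0,0,0],[0.35,0.001,-0.009,-0.086,0,0,0]]'
python3 -m handwheel '[[0.05,0,0,0,0,0,0],[0.05,0,0,0,0,0,0],[0.05,0,0,0,0,0,0],[0.05,0,0,0,0,0,0]]' 25
```

```text
time_s: 15.7
position: [0.4613, -0.3631, 0.1345]
ee_rot: [[0.442, -0.897, -0.002], [-0.897, -0.442, 0.002], [-0.002, 0.001, -1.0]]
force: [-0.8, 0.1, 1.0]
grip_width: 0.0325
gripper_force: 0.0
time_s: 16.2
position: [0.4623, -0.3639, 0.1366]
ee_rot: [[0.442, -0.897, 0.001], [-0.897, -0.442, -0.001], [0.001, -0.0, -1.0]]
force: [1.0, -0.2, 1.8]
grip_width: 0.0157
gripper_force: 25.0
```

```bash
python3 -m handwheel '[[0.05,-0.001,0.03,0,0,0,0],[0.05,-0.003,0.06,0,0,0,0],[0.05,-0.005,0.09,0,0,0,0],[0.05,-0.012,0.12,0,0,0,0],[0.05,-0.027,0.15,0,0,0,0]]'
```

```text
time_s: 16.82
position: [0.4487, -0.2877, 0.1364]
ee_rot: [[0.442, -0.897, 0.001], [-0.897, -0.442, -0.001], [0.001, -0.001, -1.0]]
force: [2.7, -2.1, 5.9]
grip_width: 0.0156
gripper_force: 25.0
```

```bash
python3 -m handwheel '[[0.05,-0.02,0.04,0,0,0,0],[0.05,-0.038,0.08,0,0,0,0],[0.05,-0.055,0.12,0,0,0,0],[0.05,-0.07,0.155,0,0,0,0],[0.05,-0.08,0.19,0,0,0,0]]'
python3 -m handwheel '[[0.05,-0.01,0.035,0,0,0,0],[0.05,-0.018,0.07,0,0,0,0],[0.05,-0.022,0.103,0,0,0,0],[0.05,-0.017,0.135,0,0,0,0],[0.05,-0.01,0.17,0,0,0,0]]'
```

```text
time_s: 17.45
position: [0.4083, -0.1928, 0.1364]
ee_rot: [[0.442, -0.897, 0.001], [-0.897, -0.442, -0.001], [0.001, -0.001, -1.0]]
force: [2.4, -1.7, 4.5]
grip_width: 0.016
gripper_force: 25.0
time_s: 18.08
position: [0.4035, -0.108, 0.1364]
ee_rot: [[0.442, -0.897, 0.001], [-0.897, -0.442, -0.001], [0.001, -0.0, -1.0]]
force: [2.4, -3.6, 6.2]
grip_width: 0.016
gripper_force: 25.0
```

```bash
python3 -m handwheel '[[0.05,0.01,0.04,0,0,0,0],[0.05,0.021,0.08,0,0,0,0],[0.05,0.034,0.115,0,0,0,0],[0.05,0.05,0.15,0,0,0,0],[0.05,0.067,0.181,0,0,0,0]]'
python3 m.py f 1
```

```text
time_s: 18.7
position: [0.437, -0.0175, 0.1363]
ee_rot: [[0.442, -0.897, 0.0], [-0.897, -0.442, -0.001], [0.001, 0.0, -1.0]]
force: [1.7, -3.6, 6.1]
grip_width: 0.0159
gripper_force: 25.0
tcp [ 0.437  -0.0175  0.1363] 18.7
top steel_block 0.41 [0.4319 0.0066 0.    ]
top lens_centre 0.63 [ 0.4452 -0.0701  0.095 ]
top grip_post_top 0.68 [ 0.4372 -0.0227  0.15  ]
top red 19 [237.2105 181.3684] z.15: [0.6053 0.032  0.15  ]
top red 26 [374.2692 192.8077] z.15: [ 0.5717 -0.2934  0.15  ]
scene brass_blank 0.59 [ 0.4571 -0.077   0.02  ]
scene steel_block 0.65 [ 0.4494 -0.0527 -0.    ]
scene lens_centre 0.67 [ 0.4457 -0.0688  0.095 ]
scene grip_post_top 0.94 [ 0.4385 -0.0091  0.15  ]
scene brass_blank 0.62 76 [ 0.4426 -0.0614  0.028 ]
scene steel_block 0.87 706 [ 0.4434 -0.056   0.018 ]
scene red 78 [259.5256 236.8333] z.15: [0.5941 0.0631 0.15  ]
scene red 27 [336.     238.7778] z.15: [ 0.4353 -0.0125  0.15  ]
```

Run:
```python
import cv2,numpy as np
a=cv2.imread("pics/fscene.png");t=cv2.imread("pics/ftop.png")
cv2.imwrite("pics/f.png",np.hstack([cv2.resize(a[170:300,240:400],None,fx=2.5,fy=2.5,interpolation=3),cv2.resize(t[140:270,220:380],None,fx=2.5,fy=2.5,interpolation=3)]))
```

```text
(no output)
```

View pics/f.png

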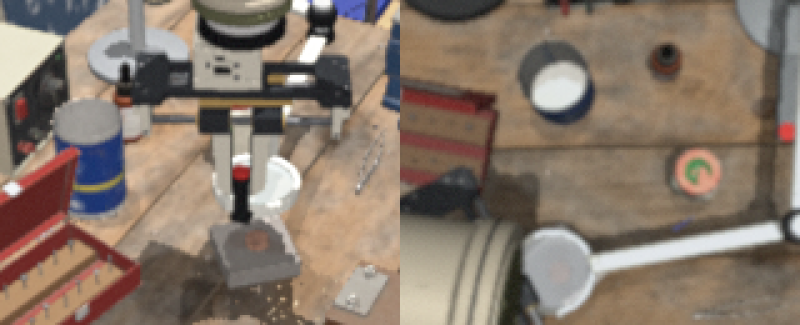

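```bash
python3 -m handwheel '[[0.35,0,0,0,0,0,0],[0.35,0,0,0,0,0,0],[0.35,0,0,0,0,0,0],[0.35,0,0,0.05,0,0,0],[0.35,0,0,0.1,0,0,0]]'
python3 -m handwheel '[[0.35,0,0,0.1,0,0,0],[0.35,-0.1,-0.2,0.15,0,0,0],[0.35,-0.1,-0.45,0.15,0,0,0],[0.35,-0.1,-0.6,0.15,0,0,0],[0.35,-0.1,-0.6,0.15,0,0,0]]'
python3 m.py z 1
python3 - <<'E'
import cv2,numpy as np
a=cv2.imread("pics/zscene.png");t=cv2.imread("pics/ztop.png")
cv2.imwrite("pics/z.png",np.hstack([cv2.resize(a[220:300,300:380],None,fx=5,fy=5,interpolation=3),cv2.resize(t[210:290,245:325],None,fx=5,fy=5,interpolation=3)]))
E
```

```text
time_s: 20.02
position: [0.4362, -0.0181, 0.1859]
ee_rot: [[0.442, -0.897, -0.002], [-0.897, -0.442, 0.0], [-0.001, 0.002, -1.0]]
force: [1.2, -0.3, -0.7]
grip_width: 0.0325
gripper_force: 0.0
time_s: 20.65
position: [0.391, -0.2609, 0.2588]
ee_rot: [[0.442, -0.897, 0.0], [-0.897, -0.442, -0.0], [0.0, -0.0, -1.0]]
force: [1.9, 0.1, 1.7]
grip_width: 0.0327
gripper_force: 0.0
tcp [ 0.391  -0.2609  0.2588] 20.65
top lens_centre 0.71 [ 0.4422 -0.0735  0.095 ]
top grip_post_top 0.82 [ 0.4316 -0.0215  0.15  ]
top red 26 [374.1538 192.6154] z.15: [ 0.5721 -0.2932  0.15  ]
top red 36 [258.1667 252.5   ] z.15: [ 0.4362 -0.0182  0.15  ]
scene brass_blank 0.69 [ 0.6355 -0.0529  0.02  ]
scene steel_block 0.94 [ 0.4517 -0.0636  0.    ]
scene lens_centre 0.71 [ 0.4425 -0.0684  0.095 ]
scene grip_post_top 0.7 [ 0.4394 -0.002   0.15  ]
scene brass_blank 0.71 1073 [ 0.6638 -0.1034  0.028 ]
scene steel_block 0.87 685 [ 0.4424 -0.0556  0.018 ]
scene red 53 [334.8113 209.8679] z.15: [ 0.4909 -0.1138  0.15  ]
scene red 77 [259.5844 236.8182] z.15: [0.594 0.063 0.15 ]
scene red 25 [336.24 238.8 ] z.15: [ 0.4348 -0.0127  0.15  ]
```

View pics/z.png

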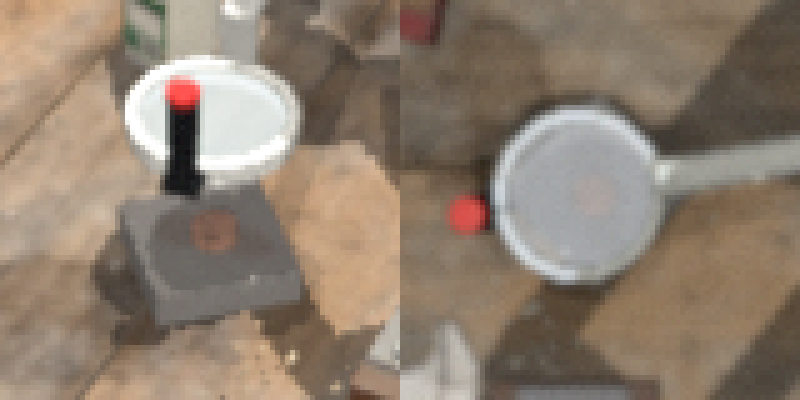

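Run:
```python
from h import *
p=viewer.read_camera("top"); s=viewer.read_camera("scene")
print("lens",at(p,280.6,248.5,.098),at(s,300+213/5-.4,220+117/5-.4,.097),"blank",at(p,283.6,248.4,.028),at(s,300+213/5-.4,220+229/5-.4,.027))
for n in("dropper_bottle","blue_tin","spice_jar"):
  for c in(p,s):
    for r in viewer.pinpoint(c,n)[:1]: print(n,r["conf"],at(c,r["position"][0]*640,r["position"][1]*400,0))
```

```text
lens [ 0.444119   -0.06517327  0.098     ] [ 0.44535153 -0.06494123  0.097     ] blank [ 0.44342558 -0.06576706  0.028     ] [ 0.44391262 -0.06365934  0.027     ]
dropper_bottle 0.65 [ 0.66631391 -0.1820478   0.        ]
dropper_bottle 0.67 [ 0.67002997 -0.18430559  0.        ]
blue_tin 0.97 [ 0.63837395 -0.07025777  0.        ]
blue_tin 0.73 [ 0.64565699 -0.06469357  0.        ]
spice_jar 0.56 [ 0.5292069  -0.20771725  0.        ]
spice_jar 0.9 [ 0.54254804 -0.21241276  0.        ]
```

The lens centre is within about 2 mm of the blank, the tall things have not moved, and the robot is clear.

```bash
python3 -c "
from rig import arm; print(arm.close_job())"
```

```text
the job is handed in; nothing more can be done
None
```

The job is handed in: the blank lies flat at the middle of the steel block, and by the camera measurements the lens centre stands within about 2 mm of it; the block, bottle, tin and jar have not moved to within the camera's accuracy.

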